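Fit the filling nozzle and hold its knurled collar home

ROBOT

A 7-joint arm with a two-finger parallel gripper is mounted at the origin on the work surface. World frame = base frame: x ahead of the robot, y to its left, z up, the work surface at z = 0. Lengths are in m, angles in rad, forces in N, time in s.
With the tool pointing down it reaches from about 0.425 to 0.825 m from the base axis. Payload 3.6 kg.
Tool frame: the origin (TCP) lies at the very end of the fingers, on their centre line; the grasp point (between the pads) lies 19 mm behind it (grip_point_offset is the distance from the TCP to the grasp point, in m); z points along the fingers, y is the line along which they close (so a half turn about z gives the same grasp; the last joint's range is limited). The gripper opens to 85 mm and grips with 20 to 120 N. Pads are 22 mm wide; open, the fingers measure 114 mm over their backs; the gripper's body (76 mm by 85 mm) begins 54 mm behind the grasp point. The pads swing forward as they close: fully open they stand 13 mm farther back than shut.
Start: joints at [1.315, 0.615, -0.013, 1.423, 0.008, 1.103, -0.04], TCP at [0.147, -0.633, 0.202] pointing down, gripper open.
Joint ranges: [-3.12, 3.12], [-0.3, 2.06], [-1.34, 1.32], [0.26, 2.42], [-1.36, 4.5], [0.01, 1.98], [-2.84, 2.84]. Speed limits (rad/s): [2.79, 2.79, 3.14, 3.14, 3.14, 3.14, 3.14].

INTERFACE

Orientations are given as a rotation vector (axis times angle).
In Python, from workcell import * gives the robot as it stands. The module is installed in compiled form; this text tells all that it offers.
- The arm moves only by the tool servo_tool, never from a script. Its argument "steps" is a list that holds one entry, the list of rows, each a list of 4 numbers: the shift along the tool's x, y, z in units of 60 mm (1.0 is 60 mm), then the turn about the tool's z in rad. In form: [[[x, y, z, spin], ...]]. A call has 1 to 10 rows; each row is the pose to reach, as a shift and turn from the pose commanded when the call began, along the tool's axes at that moment; what a row does not reach only later rows make up. A row lasts 1/8 s, in which the tool goes at most 62.5 mm and 10.7 degrees, less where a joint would pass 70% of its speed; a pose out of reach is approached as far as the arm can. A call with a gripper value outside its range is refused whole. "claw" is the closure, from 0 (fully open) to 1 (shut), set as the call begins (left out, the last holds). The fingers move at their own pace and stop on an object; "force" is the grip in N (left out, the last holds). Time passes only in rows, so rows that repeat a pose let the fingers close. It gives the time, the measured TCP pose, the force, the opening and the grip force at its end, in the units of the state.
- get_state(): the state, without advancing time (a new reading comes with each control period).
- camera(name): name is "side" or "top" or "wrist"; returns a dict with "img" (420x560x3 uint8, red, green, blue), "intrinsics" (3x3 intrinsics, pixels), "extrinsics" (4x4, takes a point from camera to world coordinates); the wrist camera has in their place "hand_eye" (4x4, takes a point from camera to tool coordinates, whose origin is the TCP and whose axes are the flange's). Camera axes: x right, y up, looking along -z (the intrinsics and any distortion apply to the point x, -y, -z); pixel columns grow to the right and rows downward; lengths in m; the calibration is good to about 2 mm. A picture is of the moment at which its call begins: read the wrist's pose just before it. There is no depth.
- job_done(): hands the job in; it is judged then, once.
The state is a dict: "t": time; "qpos": joint angles; "joint_velocities": joint speeds; "tau": joint torques, N m; "eef_pos": TCP position; "tool_rot": TCP orientation; "ft_force": force on the tool from outside, world axes, zero at the start; "torque": the same for the moment, N m; "grip_width": finger opening in m; "gripper_force": force on a finger pad.
Only numpy, scipy, OpenCV 4.12 (cv2) and the standard library are available. Lean on these libraries where they do the work, as an engineer would, in place of code of your own. Each camera call takes 0.05 s, during which the arm holds its last target. There are 200 camera calls.

TASK

Stand the tall tube nozzle upright in the outlet of the pastry filling pump, flange down on the rim, and let go of it. Then fit the knurled collar over it, turn it until its hidden keyways drop over the outlet's pins, push it fully home against the sprung seal, and finish while still holding it pushed home. Leave everything else where it is.

Things in the scene. Friction and masses are not known exactly. Their poses are not given: they have to be found in the camera images.
- outlet (a point): Centre of the rim of the fixed filling pump's upright outlet, a steel spigot 37 mm outside, 30 mm high, with a 23 mm bore all through. The rim is 95 mm above the table. Three radial pins, 5 mm thick, reach 49 mm across, 120 degrees apart, tops 12.5 mm below the rim. Their angles differ each time, are not given and do not follow this frame (they show in images).
- shoulder (a point): Centre of the round shoulder, 49 mm across and 65 mm above the table, from which the spigot rises; the pushed-home collar stands on it. The lying pump cylinder runs off from below it towards this frame's +x, its top 61 mm above the table; base plate 260 x 130 x 12 mm.
- seal (a joint): Sprung black rubber seal ring, 49 mm across, around the foot of the spigot. 0 = up, its top 6 mm above the shoulder; 0.006 m = pressed flush with the shoulder, which is fully home. It takes about 5 N to start it and 11 N to press it flush, and it lifts the collar again when let go.
- nozzle_mid (a point): Tall steel tube nozzle, 70 mm high, the tallest of three in the rack; point half-way up its upright axis. From below: stem 20 mm across, 20 mm long, bevelled foot; flange 32 mm across, 5 mm thick; tube 16 mm across, 45 mm long, the last 8 mm tapering. About 70 g. Starts with its stem in a rack hole. Seated (flange on the outlet's rim) this point is 15 mm above the rim.
- rack: Fixed white rack, 200 x 80 x 22 mm, origin under its centre; three 24 mm holes 65 mm apart in a row along its x axis, the nozzles in them in any order, flanges on its top. Lift a nozzle over 25 mm to clear it.
- collar_mid (a point): Knurled steel collar, 58 mm across, 42 mm high, about 200 g; point half-way up its upright axis. Stands right way up on the board. The 7 mm thick top has a 25 mm hole that lets the nozzle's tube through, not its flange. Below it a 40 mm bore with three keyways 9 mm wide, 120 degrees apart, open below and hidden from above; their angles are not given.
- collar_top (a point): Centre of the collar's top face. Off the pins' angles the collar rests level on the pin tops, this point 29.5 mm above the outlet's rim. Turned at most 120 degrees either way (5 degrees off will do) it drops 11.5 mm onto the seal; pushed home this point is 12 mm above the rim, and the nozzle's tube stands 38 mm out of it.
- board: Fixed white board, 220 x 150 x 4 mm, origin under its centre; the collar and the pastry cutter stand on it side by side along its x axis, in either order.
- nozzle_cone: Short steel cone nozzle in the rack, 44 mm high. Bystander: leave it where it is.
- nozzle_short: Thin short steel nozzle in the rack, 50 mm high. Bystander: leave it where it is.
- cutter: Smooth thin-walled round pastry cutter, 60 mm across and 35 mm high, standing on the board beside the collar. Bystander: leave it where it is.
- sprinkles: Glass jar, 48 mm across, 75 mm high. Bystander: leave it where it is.
- bowl: White ceramic bowl, 80 mm across, 40 mm high. Bystander: leave it where it is.
- spatula: Spatula 250 mm long lying near the robot; origin near its middle. Bystander: leave it where it is.
Not all that is in view belongs to the job. Leave any green look-alike of the part that bears nozzle_mid alone.

How it is judged:
On the way, in this order (a step that is already met when the one before it is completed fails the run):
1. the tall nozzle stands seated in the outlet and is let go (horizontal distance between nozzle_mid and outlet below 0.004 m and z of nozzle_mid in the frame of outlet between 0.01 and 0.018 m and angle between nozzle_mid's own z axis and vertical below 0.12 rad and contact force between the fingers and nozzle below 0.2 N), for 0.2 s.
2. the collar is over the pins and pushed home on the seal (value of joint seal above 0.0042 m and horizontal distance between collar_mid and outlet below 0.004 m and z of collar_mid in the frame of outlet below -0.0072 m and angle between collar_mid's own z axis and vertical below 0.08 rad), for 0.2 s.
At the end, for the whole second after the job is handed in: Nozzle seated in the outlet (4 mm of the axis, flange within 3 mm of the rim, tilt < 0.12 rad); collar keyed over the pins, within 4 mm of the axis and 1.8 mm of home, seal pressed more than 4.2 of its 6 mm; fingers still holding the collar there (over 2 N), at rest (all of step 2 and horizontal distance between nozzle_mid and outlet below 0.004 m and z of nozzle_mid in the frame of outlet between 0.01 and 0.018 m and angle between nozzle_mid's own z axis and vertical below 0.12 rad and contact force between the fingers and collar above 2 N and linear speed of collar below 0.02 m/s); the arm keeps its last pose, push and grip.
It fails at once if the other nozzles are moved by more than 40 mm (distance of any of nozzle_cone, nozzle_short from where it was at the start of the episode above 0.04 m).
It fails at once if the pastry cutter is moved by more than 40 mm (distance of cutter from where it was at the start of the episode above 0.04 m).
It fails at once if the jar or bowl is moved by more than 40 mm (distance of any of sprinkles, bowl from where it was at the start of the episode above 0.04 m).
It fails at once if the spatula is moved by more than 40 mm (distance of spatula from where it was at the start of the episode above 0.04 m).
It also fails if it takes over 67 s, if anything falls off the work surface, if the arm or the gripper's body presses on something with over 40 N, if the wrist force passes 120 N, or if a joint passes its speed limit or range.

## Working session

There is one attempt and no reset: what is moved stays moved. The work goes in short steps, Python scripts to look and compute and a tool call to move; the robot and the scene stay as the last step left them, time stands still between calls to the robot, and variables do not carry over. Pictures are saved under pics/ and viewed, at most 10 in all, crops included, and the job is handed in when it is done.

Besides the shell and the picture viewer there is one more tool, called as a command line: name --argument value ..., lists and objects as JSON in quotes. servo_tool: Moves the arm, as the interface text tells. Its arguments: {"type":"object","properties":{"steps":{"type":"array","items":{"type":"array","items":{"type":"array","items":{"type":"number"}}}},"claw":{"type":"number"},"force":{"type":"number"}},"required":["steps"]}

```bash
mkdir -p pics; cat > h.py <<'E'
from workcell import *
import numpy as np, cv2
from scipy.spatial.transform import Rotation as R
def save(n,img): cv2.imwrite('pics/'+n+'.png',cv2.cvtColor(img,cv2.COLOR_RGB2BGR))
def ray(K,E,u,v):
    d=np.linalg.inv(K)@np.array([u,v,1.]); d=np.array([d[0],-d[1],-d[2]])
    return E[:3,3],E[:3,:3]@d
def onplane(K,E,u,v,z):
    o,d=ray(K,E,u,v); return o+d*(z-o[2])/d[2]
def proj(K,E,p):
    c=np.linalg.inv(E)@np.append(p,1); q=K@np.array([c[0],-c[1],-c[2]]); return q[:2]/q[2]
def toolT(s):
    T=np.eye(4);T[:3,:3]=R.from_rotvec(s['tool_rot']).as_matrix();T[:3,3]=s['eef_pos'];return T
def wristcam():
    s=get_state();c=camera('wrist');return c['img'],c['intrinsics'],toolT(s)@c['hand_eye']
def shift(s,p):  # world displacement target TCP p -> tool units
    T=toolT(s);return T[:3,:3].T@(np.array(p)-T[:3,3])/0.06
E
python3 - <<'E'
from h import *
s=get_state();print(s)
for n in('top','side'):
    c=camera(n);save(n,c['img']);print(n,c['intrinsics'],c['extrinsics'],[k for k in c])
c=camera('wrist');print(c['hand_eye'],c['intrinsics'])
E
```

```text
{'t': 0.0, 'qpos': array([ 1.31552236,  0.61592077, -0.01260948,  1.42491197,  0.00813372,
        1.10339533, -0.04040545]), 'joint_velocities': array([-1.18442045e-03, -1.01994279e-03, -3.72832805e-04,  3.48016929e-05,
       -4.78466716e-05, -7.77017200e-04,  1.02258756e-03]), 'tau': array([-4.04315151e-04, -4.69219923e+01,  2.59638308e-01, -1.71034366e+01,
        1.00925955e-02,  9.59846482e-03,  1.24999872e-06]), 'eef_pos': array([ 0.1472118 , -0.63224253,  0.20053294]), 'tool_rot': array([-3.11850756e+00, -3.58392482e-01,  5.74828387e-04]), 'ft_force': array([-0.15941298,  0.02988869, -0.28123854]), 'torque': array([ 0.01461604, -0.00974323,  0.0317342 ]), 'gripper_force': 0.0, 'grip_width': 0.08529179794858269}
top [[511.11257721   0.         279.43658008]
 [  0.         511.11257721 211.97566761]
 [  0.           0.           1.        ]] [[-1.15321929e-02  9.76963785e-01 -2.13093340e-01  2.78698304e-01]
 [-9.99933470e-01 -1.13208195e-02  2.21215264e-03  4.14267000e-03]
 [-2.51198230e-04  2.13104674e-01  9.77029342e-01  1.37093306e+00]
 [ 0.00000000e+00  0.00000000e+00  0.00
[... 197 characters left out ...]
[[-9.97179395e-01  4.26470838e-02 -6.17614827e-02  4.73261248e-01]
 [-7.50534979e-02 -5.61373887e-01  8.24151886e-01  1.12275173e+00]
 [ 4.76390958e-04  8.26462694e-01  5.62991286e-01  8.60939122e-01]
 [ 0.00000000e+00  0.00000000e+00  0.00000000e+00  1.00000000e+00]] ['img', 'intrinsics', 'extrinsics']
[[-2.84349476e-04  9.66259843e-01  2.57569089e-01  6.58296794e-02]
 [ 9.99999817e-01  1.37125183e-04  5.89553922e-04  1.47045789e-05]
 [ 5.34343071e-04  2.57569210e-01 -9.66259705e-01 -1.72373538e-01]
 [ 0.00000000e+00  0.00000000e+00  0.00000000e+00  1.00000000e+00]] [[336.46730126   0.         277.76637847]
 [  0.         336.46730126 215.68829729]
 [  0.           0.           1.        ]]
```

View pics/top.png

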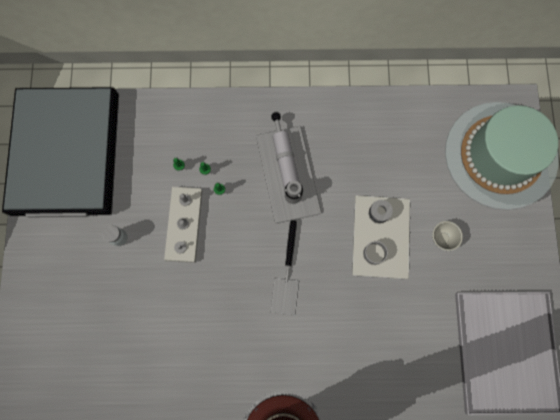

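View pics/side.png

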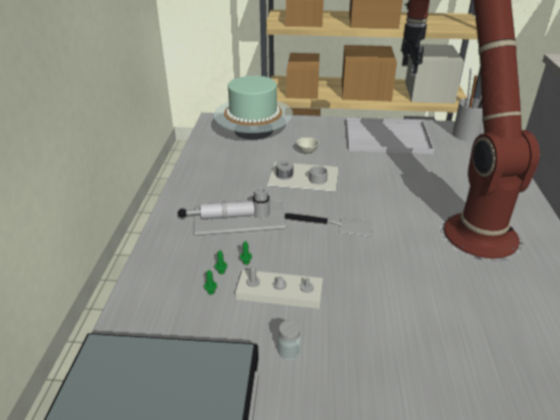

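The top view shows the rack nozzles at (185,199), (183,223) and (181,247), the outlet at (293,187), and the board with the collar at (381,211) and the cutter at (375,253). In the side view the tallest nozzle is the far-left one at (253,275), which is the +x end of the rack. The green look-alikes are separate.

```bash
python3 - <<'E'
from h import *
c=camera('top');K,E=c['intrinsics'],c['extrinsics']
im=c['img']
def p(u,v,z): return onplane(K,E,u,v,z).round(3)
print('rack corners',[p(*q,.022) for q in((172,187),(201,189),(195,261),(165,259))])
print('noz flange',p(185,201,.027),p(183,223,.027),p(181,247,.027))
print('outlet',p(293,187,.095),'collar',p(381,211,.046),'cutter',p(375,253,.039))
out=np.hstack([cv2.resize(im[170:270,140:230],(400,444),interpolation=cv2.INTER_CUBIC),cv2.resize(im[160:260,330:420],(400,444),interpolation=cv2.INTER_CUBIC)])
save('topcrop',out)
s=get_state();print(toolT(s)[:3,:3].round(3))
E
```

```text
rack corners [array([0.646, 0.294, 0.022]), array([0.64 , 0.214, 0.022]), array([0.443, 0.226, 0.022]), array([0.449, 0.306, 0.022])]
noz flange [0.605 0.256 0.027] [0.545 0.26  0.027] [0.48  0.263 0.027]
outlet [ 0.623 -0.035  0.095] collar [ 0.567 -0.268  0.046] cutter [ 0.456 -0.248  0.039]
[[ 0.974  0.227 -0.   ]
 [ 0.227 -0.974  0.002]
 [-0.    -0.002 -1.   ]]
```

View pics/topcrop.png

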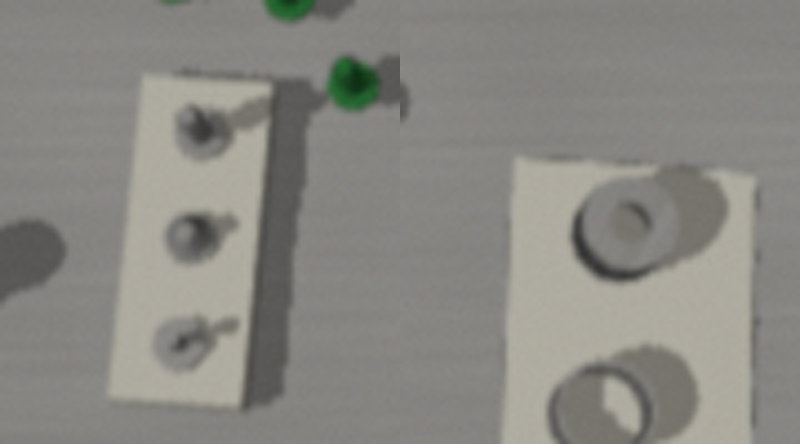

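The tall nozzle, with the longest shadow, is at about (0.605, 0.257). The collar is at about (0.567, -0.268), a solid ring nearer the board's +x end, with the thin-walled cutter below it. I'm moving over the outlet to look at it on the way.

servo_tool --steps '[[[9.23, -7.81, -0.83, 0.23], [9.23, -7.81, -0.83, 0.23], [9.23, -7.81, -0.83, 0.23], [9.23, -7.81, -0.83, 0.23], [9.23, -7.81, -0.83, 0.23], [9.23, -7.81, -0.83, 0.23], [9.23, -7.81, -0.83, 0.23], [9.23, -7.81, -0.83, 0.23], [9.23, -7.81, -0.83, 0.23], [9.23, -7.81, -0.83, 0.23]]]' --claw 0

```text
t: 1.45
eef_pos: [0.5206, -0.1312, 0.2448]
tool_rot: [3.141, -0.002, 0.0]
ft_force: [-0.3, -0.6, 0.2]
grip_width: 0.0849
gripper_force: 0.0
```

servo_tool --steps '[[[1, -1.35, -0.1, 0], [1, -1.35, -0.1, 0], [1, -1.35, -0.1, 0], [1, -1.35, -0.1, 0], [1, -1.35, -0.1, 0]]]'

```text
t: 2.08
eef_pos: [0.579, -0.0539, 0.2505]
tool_rot: [3.141, -0.007, -0.001]
ft_force: [-0.5, -1.3, -0.2]
grip_width: 0.0856
gripper_force: 0.0
```

```bash
python3 - <<'E'
from h import *
s=get_state();print(s['eef_pos'],s['tool_rot'],s['t'])
im,K,E=wristcam()
np.savez('w1.npz',im=im,K=K,E=E)
u,v=proj(K,E,[.623,-.035,.095]);print(u,v)
u,v=int(u),int(v);save('w1',cv2.resize(im[max(0,v-75):v+75,max(0,u-100):u+100],None,fx=4,fy=4,interpolation=cv2.INTER_CUBIC)); print(max(0,v-75),max(0,u-100))
E
```

```text
[ 0.57897944 -0.0538501   0.25050874] [ 3.14057896e+00 -6.56930084e-03 -1.03107061e-03] 2.075
258.10851903383696 149.4726110540738
74 158
```

View pics/w1.png

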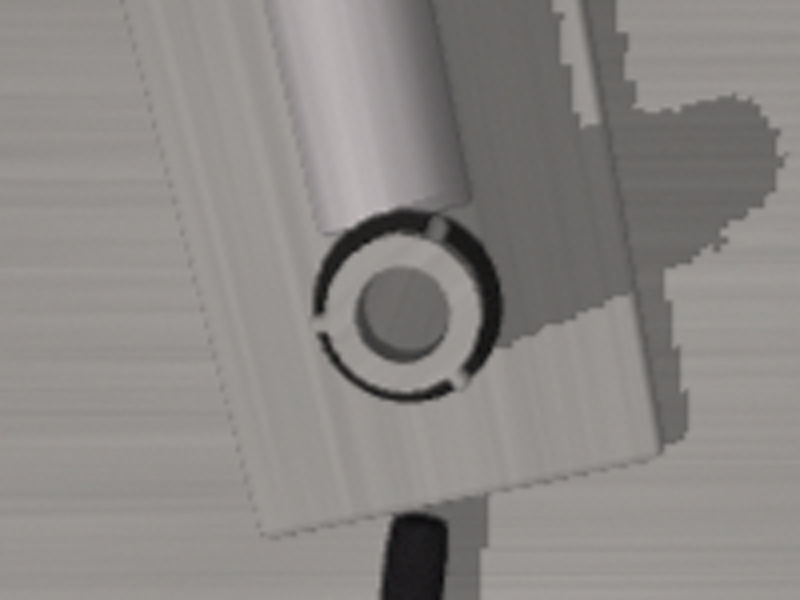

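The wrist crop shows the bright rim ring centred near crop (402,299), full-frame (258.5,149). The pins are at crop (438,230), (320,323) and (460,381).

```bash
python3 - <<'E'
from h import *
d=np.load('w1.npz');im,K,E=d['im'],d['K'],d['E']
g=cv2.resize(cv2.cvtColor(im,cv2.COLOR_RGB2GRAY)[74:224,158:358],None,fx=4,fy=4,interpolation=cv2.INTER_CUBIC)
c0=np.array([402,299.])
# radial edges: rim outer edge = strongest bright->dark, bore = strongest change inside
for r0,r1,name in((34,58,'bore'),(56,92,'rim')):
    P=[]
    for a in np.arange(0,2*np.pi,.05):
        r=np.arange(r0,r1);q=(c0+np.outer(r,[np.cos(a),np.sin(a)])).astype(np.float32)
        v=cv2.remap(g,q[:,0],q[:,1],cv2.INTER_LINEAR).astype(float).ravel()
        dv=np.diff(v) if name=='bore' else -np.diff(v)
        k=dv.argmax()
        if dv[k]>5: P.append(q[k])
    P=np.float32(P);e=cv2.fitEllipse(P);
    for _ in range(3):
        rr=np.linalg.norm(P-np.array(e[0]),axis=1);P=P[abs(rr-np.median(rr))<5];e=cv2.fitEllipse(P)
    f=lambda x,y:(158+(x+.5)/4-.5,74+(y+.5)/4-.5)
    print(name,len(P),e,onplane(K,E,*f(*e[0]),.095))
    if name=='rim': C=onplane(K,E,*f(*e[0]),.095)
for q in((438,230),(320,323),(460,381)):
    p=onplane(K,E,*f(*q),.0825)-C;print(np.hypot(*p[:2]),np.degrees(np.arctan2(p[1],p[0])))
E
```

```text
bore 103 ((402.0531311035156, 313.0896301269531), (92.97179412841797, 94.6466064453125), 158.8155517578125) [ 0.62071115 -0.0349838   0.095     ]
rim 121 ((402.3319396972656, 312.8667297363281), (153.37750244140625, 155.64251708984375), 126.06697845458984) [ 0.62076354 -0.03505173  0.095     ]
0.020840073566635545 -23.841158395001738
0.021568539478201327 98.85321425197189
0.022444519503938932 -142.99665168988335
```

servo_tool --steps '[[[0.1, -5.15, 1.0, 0], [0.1, -5.15, 1.0, 0], [0.1, -5.15, 1.0, 0], [0.1, -5.15, 1.0, 0], [0.1, -5.15, 1.0, 0], [0.1, -5.15, 1.0, 0], [0.1, -5.15, 1.0, 0], [0.1, -5.15, 1.0, 0]]]'

```text
t: 3.12
eef_pos: [0.5872, 0.2541, 0.191]
tool_rot: [3.14, -0.008, 0.002]
ft_force: [-0.5, -0.7, 0.4]
grip_width: 0.0853
gripper_force: 0.0
```

```bash
python3 - <<'E'
from h import *
s=get_state();print(s['eef_pos'],s['tool_rot'],s['t'])
im,K,E=wristcam()
np.savez('w2.npz',im=im,K=K,E=E)
u,v=proj(K,E,[.606,.257,.05]);print(u,v)
u,v=int(u),int(v);y0,x0=max(0,v-75),max(0,u-100);save('w2',cv2.resize(im[y0:y0+150,x0:x0+200],None,fx=4,fy=4,interpolation=cv2.INTER_CUBIC)); print(y0,x0)
E
```

```text
[0.58715657 0.25412448 0.19103018] [ 3.14012611e+00 -8.41087286e-03  1.70592480e-03] 3.125
274.74808992869714 178.06683299066563
103 174
```

View pics/w2.png

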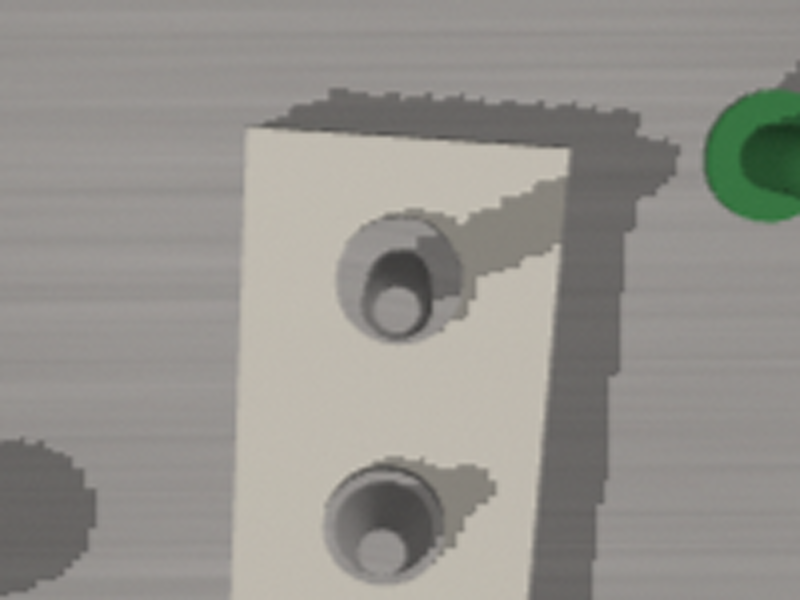

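The tall nozzle's tip disc is at crop (397,311) and its flange centre is near crop (401,279). A green look-alike sits at the right, with at least 80 mm of clearance.

```bash
python3 - <<'E'
from h import *
d=np.load('w2.npz');im,K,E=d['im'],d['K'],d['E']
f=lambda x,y:(174+(x+.5)/4-.5,103+(y+.5)/4-.5)
a=onplane(K,E,*f(397,311),.072);b=onplane(K,E,*f(401,279),.027);print(a,b)
s=get_state();print(s['eef_pos'],shift(s,[*((a+b)/2)[:2],.038]))
E
```

```text
[0.60727043 0.25845144 0.072     ] [0.60829424 0.25803491 0.027     ]
[0.58712382 0.25436893 0.19110904] [ 0.34105086 -0.06900576  2.55213866]
```

servo_tool --steps '[[[0.34, -0.07, 0.8, 0], [0.34, -0.07, 1.6, 0], [0.34, -0.07, 2.2, 0], [0.34, -0.07, 2.63, 0], [0.34, -0.07, 2.63, 0], [0.34, -0.07, 2.63, 0]]]' --claw 0

```text
t: 3.92
eef_pos: [0.6079, 0.2609, 0.0343]
tool_rot: [-3.141, 0.004, -0.004]
ft_force: [-0.1, 0.3, 0.2]
grip_width: 0.0855
gripper_force: 0.0
```

servo_tool --steps '[[[0, 0, 0, 0], [0, 0, 0, 0], [0, 0, 0, 0], [0, 0, 0, 0], [0, 0, 0, 0], [0, 0, 0, 0]]]' --claw 1 --force 40

```text
t: 4.68
eef_pos: [0.6068, 0.2611, 0.0331]
tool_rot: [3.142, -0.002, 0.001]
ft_force: [0.8, -1.2, 2.8]
grip_width: 0.0128
gripper_force: 39.0
```

servo_tool --steps '[[[0, 0, -0.3, 0], [0, 0, -0.8, 0], [0, 0, -1.6, 0], [0, 0, -2.4, 0], [0, 0, -2.8, 0], [0, 0, -2.8, 0]]]'

```text
t: 5.42
eef_pos: [0.6077, 0.2623, 0.204]
tool_rot: [-3.139, 0.001, -0.009]
ft_force: [-0.2, 0.0, -0.7]
grip_width: 0.0125
gripper_force: 39.0
```

```bash
python3 - <<'E'
from h import *
s=get_state();print(s['eef_pos'],s['tool_rot'],s['grip_width'],s['gripper_force'],s['ft_force'])
im,K,E=wristcam();np.savez('w3.npz',im=im,K=K,E=E)
u,v=proj(K,E,s['eef_pos']);print(u,v)
u,v=int(u),int(v);y0,x0=max(0,min(270,v-75)),max(0,u-100);a=cv2.resize(im[y0:y0+150,x0:x0+200],(400,300),interpolation=cv2.INTER_CUBIC)
c=camera('side');K,E=c['intrinsics'],c['extrinsics'];u,v=proj(K,E,s['eef_pos']);print(u,v);u,v=int(u),int(v)
b=cv2.resize(c['img'][v-45:v+30,u-50:u+50],(400,300),interpolation=cv2.INTER_CUBIC)
save('w3',np.hstack([a,b]))
E
```

```text
[0.60774922 0.26226937 0.2040344 ] [-3.13858570e+00  1.42814957e-03 -8.66780929e-03] 0.012548211169459233 38.98379394336075 [-0.23100122  0.01793752 -0.71002476]
278.2705338591265 250.84459788913384
249.80891471846354 222.82459396708796
```

View pics/w3.png

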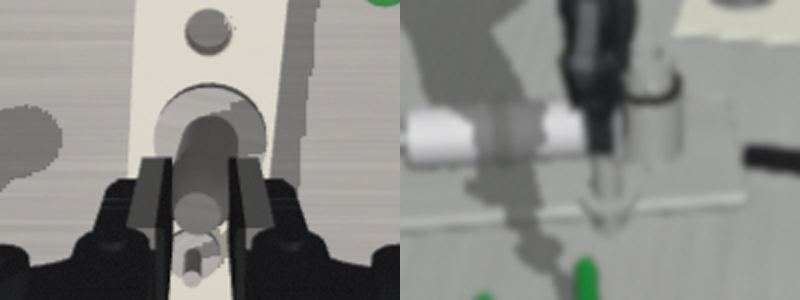

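The nozzle is held and lifted. The tip is at crop (195,213) and the flange at about (210,135), so I'm checking its tilt and offset in the hand.

```bash
python3 - <<'E'
from h import *
d=np.load('w3.npz');im,K,E=d['im'],d['K'],d['E'];s=get_state()
T=toolT(s)
x0,y0=178,175
f=lambda x,y:(x0+(x+.5)/2-.5,y0+(y+.5)/2-.5)
g=cv2.resize(cv2.cvtColor(im,cv2.COLOR_RGB2GRAY)[y0:y0+150,x0:x0+200],(400,300),interpolation=cv2.INTER_CUBIC)
# flange left/right extents on rows
for y in (110,120,130,140): print(y,[(int(x),int(g[y,x])) for x in range(146,280,4)])
for dz in(.003,0,-.003):
    a=onplane(K,E,*f(195,213),s['eef_pos'][2]+.039+dz);print('tip',a-T[:3,3])
for y in (130,138): 
    b=onplane(K,E,*f(210,y),s['eef_pos'][2]-.006);print('fl',b-T[:3,3])
E
```

```text
110 [(146, 215), (150, 215), (154, 214), (158, 217), (162, 165), (166, 173), (170, 174), (174, 173), (178, 172), (182, 173), (186, 172), (190, 173), (194, 171), (198, 171), (202, 172), (206, 173), (210, 174), (214, 175), (218, 177), (222, 142), (226, 141), (230, 130), (234, 118), (238, 119), (242, 119), (246, 118), (250, 118), (254, 113), (258, 141), (262, 216), (266, 214), (270, 214), (274, 222), (278, 126)]
120 [(146, 215), (150, 214), (154, 215), (158, 186), (162, 176), (166, 177), (170, 177), (174, 177), (178, 177), (182, 176), (186, 175), (190, 168), (194, 115), (198, 76), (202, 72), (206, 73), (210, 72), (214, 74), (218, 73), (222, 75), (226, 98), (230, 118), (234, 118), (238, 118), (242, 118), (246, 119), (250, 119), (254, 117), (258, 118), (262, 103), (266, 215), (270, 215), (274, 188), (278, 119)]
130 [(146, 215), (150, 213), (154, 193), (158, 171), (162, 171), (166, 171), (170, 169), (174, 169), (178, 170), (182, 170), (186, 98), (190, 81), (194, 75), (198, 73), (202, 72), (206, 73), (210, 74), (214, 75), (218, 74), (222, 74), (226, 73), (230, 73), (234, 94), (238, 122), (242, 121), (246, 120), (250, 120), (254, 121), (258, 120), (262, 121), (266, 172), (270, 216), (274, 163), (278, 117)]
140 [(146, 214), (150, 215), (154, 184), (158, 172), (162, 171), (166, 171), (170, 170), (174, 169), (178, 174), (182, 102), (186, 85), (190, 78), (194, 74), (198, 73), (202, 74), (206, 74), (210, 75), (214, 74), (218, 74), (222, 75), (226, 74), (230, 74), (234, 77), (238, 100), (242, 119), (246, 118), (250, 119), (254, 120), (258, 119), (262, 122), (266, 161), (270, 219), (274, 138), (278, 117)]
tip [0.00224168 0.00241694 0.042     ]
tip [0.00080154 0.00245384 0.039     ]
tip [-0.0006386   0.00249074  0.036     ]
fl [ 0.00504056 -0.00136113 -0.006     ]
fl [ 0.00262407 -0.00136729 -0.006     ]
```

```bash
python3 - <<'E'
from h import *
d=np.load('w3.npz');K=d['K'];H=camera('wrist')['hand_eye']
f=lambda x,y:(178+(x+.5)/2-.5,175+(y+.5)/2-.5)
print('tip',onplane(K,H,*f(195,213),-.039))
for z in(.004,.006,.008):
  print('far edge-16',onplane(K,H,*f(210,84),z)-[.016,0,0],'L',onplane(K,H,*f(153,133),z),'R',onplane(K,H,*f(267,133),z))
for _ in range(4): 
  s=get_state();print(s['eef_pos'],s['tool_rot'])
E
```

```text
tip [ 0.00087982 -0.00134011 -0.039     ]
far edge-16 [0.00217762 0.0024343  0.004     ] L [ 0.00412634 -0.01329815  0.004     ] R [0.00412389 0.01826436 0.004     ]
far edge-16 [0.00163745 0.00246365 0.006     ] L [ 0.00342683 -0.0134472   0.006     ] R [0.00342436 0.01847321 0.006     ]
far edge-16 [0.00109727 0.002493   0.008     ] L [ 0.00272732 -0.01359625  0.008     ] R [0.00272482 0.01868207 0.008     ]
[0.60535933 0.2608613  0.19916302] [ 3.14030695e+00 -1.63826259e-03 -4.82534015e-03]
[0.60535933 0.2608613  0.19916302] [ 3.14030695e+00 -1.63826259e-03 -4.82534015e-03]
[0.60535933 0.2608613  0.19916302] [ 3.14030695e+00 -1.63826259e-03 -4.82534015e-03]
[0.60535933 0.2608613  0.19916302] [ 3.14030695e+00 -1.63826259e-03 -4.82534015e-03]
```

servo_tool --steps '[[[-0.7, 4.93, 0, 0], [-0.7, 4.93, 0, 0], [-0.7, 4.93, 0, 0], [-0.7, 4.93, 0, 0], [-0.7, 4.93, 0, 0], [-0.7, 4.93, 0.3, 0], [-0.7, 4.93, 0.5, 0], [-0.7, 4.93, 0.5, 0], [-0.7, 4.93, 0.5, 0]]]'

```text
t: 6.7
eef_pos: [0.5645, -0.0333, 0.1707]
tool_rot: [-3.141, -0.001, -0.0]
ft_force: [0.4, -0.9, -1.2]
grip_width: 0.0124
gripper_force: 39.1
```

```bash
cat >> h.py <<'E'
def mean_state(n=6):
    P=[];V=[]
    for _ in range(n):
        s=get_state();camera('wrist');P.append(s['eef_pos']);v=s['tool_rot'];V.append(R.from_rotvec(v).as_matrix())
    return np.mean(P,0),R.from_matrix(np.mean(V,0)).as_matrix()
E
python3 - <<'E'
from h import *
p,Rm=mean_state();print(p,Rm.round(4))
c=camera('wrist');im,K,H=c['img'],c['intrinsics'],c['hand_eye'];np.savez('w4.npz',im=im,K=K,H=H)
T=np.eye(4);T[:3,:3]=Rm;T[:3,3]=p
u,v=proj(K,T@H,[.6208,-.035,.095]);print(u,v)
u,v=int(u),int(v);y0,x0=max(0,v-90),max(0,u-100);save('w4',cv2.resize(im[y0:y0+150,x0:x0+200],None,fx=4,fy=4,interpolation=cv2.INTER_CUBIC)); print(y0,x0)
E
```

```text
[ 0.56458455 -0.03372482  0.17110717] [[ 1.e+00  1.e-04  8.e-04]
 [ 1.e-04 -1.e+00  2.e-04]
 [ 8.e-04 -2.e-04 -1.e+00]]
279.982847321247 139.8205076965446
49 179
```

View pics/w4.png

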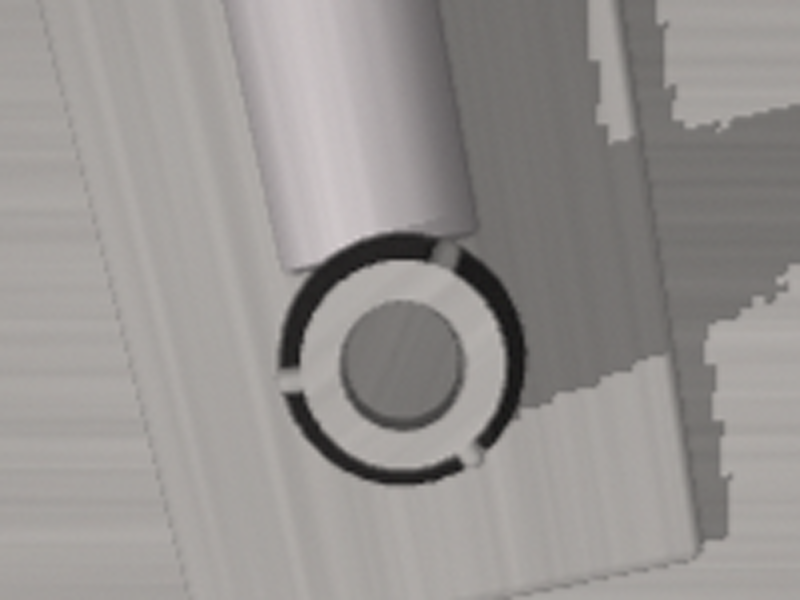

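The rim centre is at crop (403,365) with nothing in front of it.

```bash
cat > rim.py <<'E'
from h import *
def rim(im,x0,y0,c0,r0,r1):
    g=cv2.resize(cv2.cvtColor(im,cv2.COLOR_RGB2GRAY)[y0:y0+150,x0:x0+200],None,fx=4,fy=4,interpolation=cv2.INTER_CUBIC)
    P=[]
    for a in np.arange(0,2*np.pi,.05):
        r=np.arange(r0,r1);q=(np.array(c0)+np.outer(r,[np.cos(a),np.sin(a)])).astype(np.float32)
        v=cv2.remap(g,q[:,0],q[:,1],cv2.INTER_LINEAR).astype(float).ravel();dv=-np.diff(v);k=dv.argmax()
        if dv[k]>5:P.append(q[k])
    P=np.float32(P)
    for _ in range(4):
        e=cv2.fitEllipse(P);rr=np.linalg.norm(P-np.array(e[0]),axis=1);P=P[abs(rr-np.median(rr))<4]
    return x0+(e[0][0]+.5)/4-.5,y0+(e[0][1]+.5)/4-.5,e,len(P)
E
python3 - <<'E'
from rim import *
d=np.load('w4.npz');im,K,H=d['im'],d['K'],d['H']
u,v,e,n=rim(im,179,49,(403,365),85,122);print(e,n)
for z in(.0741,.0761): print(onplane(K,H,u,v,z))
E
```

```text
((402.6816711425781, 364.35247802734375), (204.92791748046875, 208.96791076660156), 3.216203451156616) 120
[0.05630618 0.00079172 0.0741    ]
[0.05622902 0.00079939 0.0761    ]
```

servo_tool --steps '[[[0.45, -0.03, 0, 0], [0.907, -0.053, 0.1, 0], [0.907, -0.053, 0.3, 0], [0.907, -0.053, 0.5, 0], [0.907, -0.053, 0.65, 0], [0.907, -0.053, 0.75, 0], [0.907, -0.053, 0.85, 0], [0.907, -0.053, 0.85, 0]]]'

```text
t: 8.05
eef_pos: [0.6182, -0.0313, 0.1194]
tool_rot: [-3.142, 0.002, 0.001]
ft_force: [0.6, 0.7, -1.2]
grip_width: 0.0124
gripper_force: 39.1
```

servo_tool --steps '[[[0, 0, 0.05, 0], [0, 0, 0.1, 0], [0, 0, 0.15, 0], [0, 0, 0.2, 0], [0, 0, 0.2, 0]]]'

```text
t: 8.68
eef_pos: [0.6184, -0.0313, 0.1074]
tool_rot: [-3.141, 0.002, 0.001]
ft_force: [0.1, 0.3, -1.2]
grip_width: 0.0126
gripper_force: 39.1
```

servo_tool --steps '[[[0, 0, 0, 0], [0, 0, 0, 0], [0, 0, 0, 0], [0, 0, 0, 0], [0, 0, 0, 0]]]' --claw 0

```text
t: 9.3
eef_pos: [0.6186, -0.0313, 0.1078]
tool_rot: [-3.142, 0.002, -0.0]
ft_force: [0.0, 0.2, 0.3]
grip_width: 0.085
gripper_force: 0.0
```

servo_tool --steps '[[[0, 0, -0.3, 0], [0, 0, -1, 0], [-0.4, 0, -1.9, 0], [-0.6, 0, -2, 0], [-0.6, 0, -2, 0], [-0.6, 0, -2, 0]]]'

```text
t: 10.05
eef_pos: [0.582, -0.0313, 0.2262]
tool_rot: [-3.141, 0.002, 0.004]
ft_force: [-0.6, 0.7, 0.4]
grip_width: 0.0852
gripper_force: 0.0
```

```bash
python3 - <<'E'
from h import *
p,Rm=mean_state();print(p)
c=camera('wrist');im,K,H=c['img'],c['intrinsics'],c['hand_eye'];np.savez('w5.npz',im=im,K=K,H=H)
T=np.eye(4);T[:3,:3]=Rm;T[:3,3]=p
u,v=proj(K,T@H,[.6208,-.035,.12]);print(u,v)
u,v=int(u),int(v);y0,x0=max(0,v-75),max(0,u-100)
a=cv2.resize(im[y0:y0+150,x0:x0+200],(400,300),interpolation=cv2.INTER_CUBIC);print(y0,x0)
c=camera('side');K,E=c['intrinsics'],c['extrinsics'];u,v=proj(K,E,[.6208,-.0348,.1]);u,v=int(u),int(v)
save('w5',np.hstack([a,cv2.resize(c['img'][v-38:v+37,u-50:u+50],(400,300),interpolation=cv2.INTER_CUBIC)]))
E
```

```text
[ 0.58229095 -0.0312512   0.22625966]
282.7053271274939 160.0517209079673
85 182
```

View pics/w5.png

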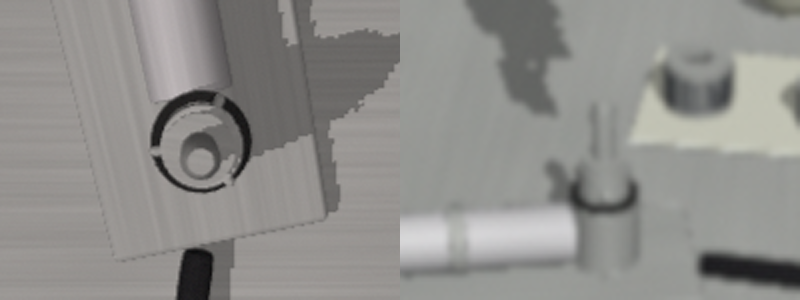

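The nozzle stands upright and seated in the outlet, tip at crop (199,158), with its axis vertical in the side view. Next I'm going to the collar and turning the tool 90° on the way.

servo_tool --steps '[[[-0.25, 4.4, 0.4, -1.57], [-0.25, 4.4, 0.4, -1.57], [-0.25, 4.4, 0.4, -1.57], [-0.25, 4.4, 0.4, -1.57], [-0.25, 4.4, 0.4, -1.57], [-0.25, 4.4, 0.4, -1.57], [-0.25, 4.4, 0.4, -1.57], [-0.25, 4.4, 0.4, -1.57], [-0.25, 4.4, 0.4, -1.57], [-0.25, 4.4, 0.4, -1.57]]]'

```text
t: 11.7
eef_pos: [0.5672, -0.2956, 0.2035]
tool_rot: [-2.225, -2.217, -0.0]
ft_force: [0.1, -0.6, -0.3]
grip_width: 0.0855
gripper_force: 0.0
```

```bash
python3 - <<'E'
from h import *
p,Rm=mean_state();print(p,Rm.round(3),get_state()['qpos'])
c=camera('wrist');im,K,H=c['img'],c['intrinsics'],c['hand_eye'];np.savez('w6.npz',im=im,K=K,H=H,p=p,R=Rm)
T=np.eye(4);T[:3,:3]=Rm;T[:3,3]=p
print(proj(K,T@H,[.567,-.268,.046]))
save('w6',im)
E
```

```text
[ 0.56726767 -0.29536062  0.2036531 ] [[ 0.003  1.    -0.   ]
 [ 1.    -0.003  0.   ]
 [ 0.    -0.    -1.   ]] [ 0.71818682  0.63615446 -0.48392409  1.44392636  0.30959453  1.13743023
  0.18236528]
[276.63281455 166.25166487]
```

View pics/w6.png

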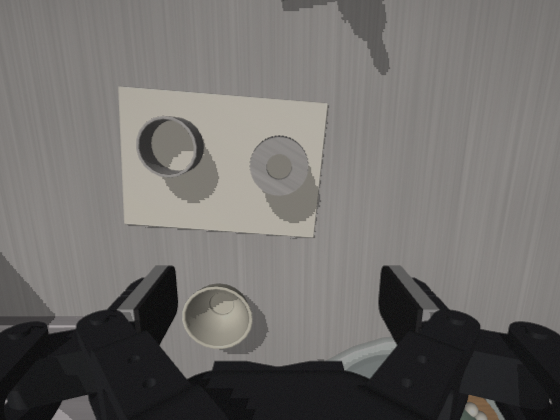

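The collar's top face is centred near (279,167), with its hole at the same spot. The cutter is at (170,147) and the bowl at (218,318), both clear of the grasp.

```bash
python3 - <<'E'
from h import *
d=np.load('w6.npz');im,K,H=d['im'],d['K'],d['H']
g=cv2.cvtColor(im,cv2.COLOR_RGB2GRAY)
G=cv2.resize(g[117:217,229:329],None,fx=4,fy=4,interpolation=cv2.INTER_CUBIC)
for c0,r0,r1,sg in(((200,200),35,70,-1),((200,200),35,70,1),((200,200),95,135,-1),((200,200),95,135,1)):
    P=[]
    for a in np.arange(0,2*np.pi,.05):
        r=np.arange(r0,r1);q=(np.array(c0)+np.outer(r,[np.cos(a),np.sin(a)])).astype(np.float32)
        v=cv2.remap(G,q[:,0],q[:,1],cv2.INTER_LINEAR).astype(float).ravel();dv=sg*np.diff(v);k=dv.argmax()
        if dv[k]>4:P.append(q[k])
    P=np.float32(P)
    for _ in range(4):
        e=cv2.fitEllipse(P);rr=np.linalg.norm(P-np.array(e[0]),axis=1);P=P[abs(rr-np.median(rr))<4]
    u,v=229+(e[0][0]+.5)/4-.5,117+(e[0][1]+.5)/4-.5
    w=onplane(K,H,u,v,d['p'][2]-.046);print(len(P),e,w, w/.06)
E
```

```text
24 ((199.3331756591797, 212.1459197998047), (63.46078872680664, 81.71080017089844), 92.23326110839844) [0.02402332 0.0014434  0.1576531 ] [0.40038873 0.02405663 2.62755171]
59 ((199.5144500732422, 199.29495239257812), (101.9246597290039, 103.38811492919922), 113.69647216796875) [0.02715725 0.00148691 0.1576531 ] [0.45262088 0.0247818  2.62755171]
43 ((198.8593292236328, 195.15419006347656), (223.89466857910156, 229.13201904296875), 24.895755767822266) [0.02816384 0.00132675 0.1576531 ] [0.46939728 0.02211244 2.62755171]
41 ((205.06004333496094, 200.543212890625), (239.7193603515625, 253.95521545410156), 149.95111083984375) [0.0268531  0.00284178 0.1576531 ] [0.44755166 0.04736296 2.62755171]
```

servo_tool --steps '[[[0.453, 0.025, 0.8, 0], [0.453, 0.025, 1.6, 0], [0.453, 0.025, 2.3, 0], [0.453, 0.025, 2.8, 0], [0.453, 0.025, 3.11, 0], [0.453, 0.025, 3.11, 0], [0.453, 0.025, 3.11, 0]]]'

```text
t: 12.92
eef_pos: [0.5701, -0.2684, 0.0185]
tool_rot: [2.222, 2.217, 0.002]
ft_force: [-0.3, 0.1, -0.1]
grip_width: 0.0853
gripper_force: 0.0
```

servo_tool --steps '[[[0, 0, 0, 0], [0, 0, 0, 0], [0, 0, 0, 0], [0, 0, 0, 0], [0, 0, 0, 0]]]' --claw 1 --force 60

```text
t: 13.55
eef_pos: [0.5688, -0.2681, 0.0171]
tool_rot: [-2.224, -2.219, -0.0]
ft_force: [0.4, 0.1, 0.6]
grip_width: 0.0002
gripper_force: 0.0
```

The fingers shut on nothing, so I'm looking before doing anything else.

```bash
python3 - <<'E'
from h import *
p,Rm=mean_state(4);print(p,get_state()['grip_width'],get_state()['ft_force'])
c=camera('wrist');im,K,H=c['img'],c['intrinsics'],c['hand_eye'];np.savez('w7.npz',im=im,K=K,H=H,p=p,R=Rm)
a=cv2.resize(im,(400,300),interpolation=cv2.INTER_AREA)
c=camera('side');K,E=c['intrinsics'],c['extrinsics'];u,v=proj(K,E,p);print(u,v);u,v=int(u),int(v)
save('w7',np.hstack([a,cv2.resize(c['img'][v-50:v+25,u-50:u+50],(400,300),interpolation=cv2.INTER_CUBIC)]))
E
```

```text
[ 0.56883131 -0.26806     0.0170978 ] -2.911728960066926e-05 [-0.34068848 -1.16218841  0.44394527]
284.1810643486345 171.68284592410717
```

View pics/w7.png

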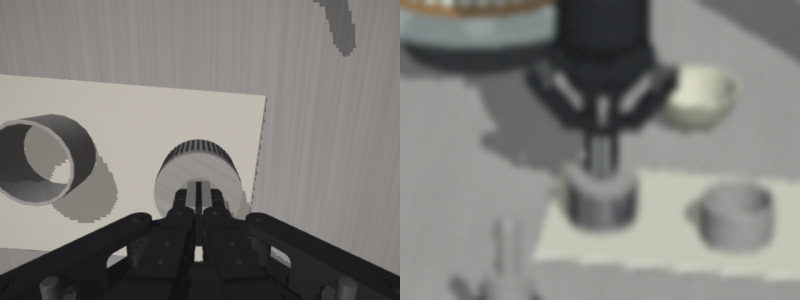

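```bash
python3 - <<'E'
from h import *
d=np.load('w7.npz');K,H=d['K'],d['H']
for z in(-.029,-.02):
  for x in(-.029,0,.029):
    print(z,x,proj(K,H,[x,0,z])/1.4, proj(K,H,[0,x,z])/1.4)
for pt in((155,182),(241,182),(198,151)): print(onplane(K,H,pt[0]*1.4,pt[1]*1.4,-.029))
g=cv2.resize(d['im'],(400,300),interpolation=cv2.INTER_AREA)
save('w7b',cv2.resize(d['im'][180:330,180:380],None,fx=4,fy=4,interpolation=cv2.INTER_CUBIC))
E
```

```text
-0.029 -0.029 [197.3455198  234.05867005] [152.41219646 194.55833093]
-0.029 0 [197.28185272 194.5431541 ] [197.28185272 194.5431541 ]
-0.029 0.029 [197.2117604 151.0397549] [242.14984657 194.52797784]
-0.02 -0.029 [197.39697419 226.75659551] [154.84840806 189.0183113 ]
-0.02 0 [197.33902336 189.00403634] [197.33902336 189.00403634]
-0.02 0.029 [197.27554903 147.65314263] [239.82814786 188.98976189]
[ 0.00866699 -0.02692229 -0.029     ]
[ 0.0086475   0.02786491 -0.029     ]
[ 0.02902507  0.00048501 -0.029     ]
```

View pics/w7b.png

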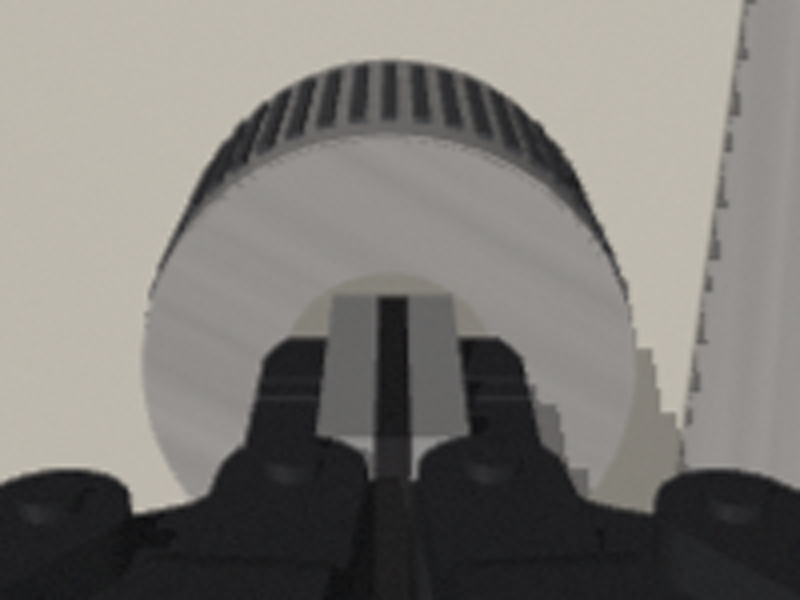

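The collar is undisturbed and centred under the tool. The shut pads' far edge is at crop row 295, and they seem to sit above the collar's top face. I'm working out how far the pad tips really reach.

```bash
python3 - <<'E'
from h import *
d=np.load('w7.npz');K,H=d['K'],d['H']
f=lambda x,y:(180+(x+.5)/4-.5,180+(y+.5)/4-.5)
for z in(.0,-.01,-.02,-.03,-.04):
    P=[onplane(K,H,*f(*q),z) for q in((330,295),(455,295),(318,437),(468,437),(262,350),(525,350))]
    print(z,[tuple((1000*a[:2]).round(1)) for a in P])
E
```

```text
0.0 [(np.float64(-2.0), np.float64(-7.8)), (np.float64(-2.0), np.float64(9.3)), (np.float64(-23.3), np.float64(-9.8)), (np.float64(-23.3), np.float64(11.3)), (np.float64(-10.1), np.float64(-17.3)), (np.float64(-10.1), np.float64(19.0))]
-0.01 [(np.float64(1.9), np.float64(-7.3)), (np.float64(1.9), np.float64(8.8)), (np.float64(-18.1), np.float64(-9.2)), (np.float64(-18.1), np.float64(10.7)), (np.float64(-5.7), np.float64(-16.3)), (np.float64(-5.7), np.float64(18.0))]
-0.02 [(np.float64(5.8), np.float64(-6.8)), (np.float64(5.8), np.float64(8.3)), (np.float64(-13.0), np.float64(-8.5)), (np.float64(-13.0), np.float64(10.1)), (np.float64(-1.3), np.float64(-15.2)), (np.float64(-1.3), np.float64(16.9))]
-0.03 [(np.float64(9.7), np.float64(-6.3)), (np.float64(9.7), np.float64(7.8)), (np.float64(-7.9), np.float64(-7.9)), (np.float64(-7.9), np.float64(9.5)), (np.float64(3.0), np.float64(-14.2)), (np.float64(3.0), np.float64(15.8))]
-0.04 [(np.float64(13.6), np.float64(-5.8)), (np.float64(13.6), np.float64(7.3)), (np.float64(-2.7), np.float64(-7.3)), (np.float64(-2.7), np.float64(8.9)), (np.float64(7.4), np.float64(-13.1)), (np.float64(7.4), np.float64(14.8))]
```

The pad tips really end about 33 mm behind the reported TCP, at z≈0.050. That matches the shut fingers just above the collar and the earlier grip on the nozzle's taper. I'm raising, opening and descending 33 mm deeper.

servo_tool --steps '[[[0, 0, -0.4, 0], [0, 0, -0.4, 0], [0, 0, -0.4, 0], [0, 0, -0.4, 0], [0, 0, -0.4, 0]]]' --claw 0

```text
t: 14.48
eef_pos: [0.5684, -0.2679, 0.0404]
tool_rot: [-2.223, -2.218, 0.001]
ft_force: [1.0, 1.2, 0.4]
grip_width: 0.0855
gripper_force: 0.0
```

servo_tool --steps '[[[0, 0, 0.2, 0], [0, 0, 0.4, 0], [0, 0, 0.6, 0], [0, 0, 0.8, 0], [0, 0, 0.93, 0], [0, 0, 0.93, 0]]]'

```text
t: 15.22
eef_pos: [0.5684, -0.2679, -0.0155]
tool_rot: [-2.223, -2.218, 0.001]
ft_force: [-0.7, 0.6, 0.7]
grip_width: 0.0852
gripper_force: 0.0
```

servo_tool --steps '[[[0, 0, 0, 0], [0, 0, 0, 0], [0, 0, 0, 0], [0, 0, 0, 0], [0, 0, 0, 0]]]' --claw 1 --force 60

```text
t: 15.85
eef_pos: [0.5697, -0.2683, -0.0137]
tool_rot: [2.222, 2.218, 0.001]
ft_force: [0.8, 0.5, 5.3]
grip_width: 0.0565
gripper_force: 64.7
```

The collar is gripped. Lifting it clear and carrying it to the outlet.

servo_tool --steps '[[[0, 0, -0.3, 0], [0, 0, -1, 0], [0, 0, -2, 0], [0, 0, -3, 0], [0, 0, -3.2, 0], [0, 0, -3.2, 0]]]'

```text
t: 16.6
eef_pos: [0.5683, -0.2681, 0.1778]
tool_rot: [2.223, 2.219, -0.001]
ft_force: [-0.5, 0.8, -2.0]
grip_width: 0.0565
gripper_force: 64.7
```

servo_tool --steps '[[[3.0, 0.87, 0, 0], [3.0, 0.87, 0, 0], [3.0, 0.87, 0, 0], [3.0, 0.87, 0, 0], [3.0, 0.87, 0, 0], [3.0, 0.87, 0, 0]]]'

```text
t: 17.35
eef_pos: [0.6201, -0.0909, 0.1757]
tool_rot: [-2.226, -2.214, 0.005]
ft_force: [0.3, 0.3, -1.8]
grip_width: 0.0565
gripper_force: 64.6
```

```bash
python3 - <<'E'
from h import *
p,Rm=mean_state();s=get_state();print(p,Rm.round(4),s['grip_width'],s['ft_force'],s['qpos'][6])
c=camera('wrist');im,K,H=c['img'],c['intrinsics'],c['hand_eye'];np.savez('w8.npz',im=im,K=K,H=H,p=p,R=Rm)
T=np.eye(4);T[:3,:3]=Rm;T[:3,3]=p
print('tip px',proj(K,T@H,[.6208,-.0345,.145]),'rim',proj(K,T@H,[.6208,-.0345,.095]),'shift',Rm.T@(np.array([.6208,-.0345,p[2]])-p)/.06)
save('w8',im)
E
```

```text
[ 0.62071607 -0.09016001  0.17659328] [[ 4.8e-03  1.0e+00 -1.5e-03]
 [ 1.0e+00 -4.8e-03 -7.0e-04]
 [-7.0e-04 -1.5e-03 -1.0e+00]] 0.05675125969207599 [-0.45551703 -0.38391296 -2.43756116] -0.1734107628694066
tip px [276.27256651 142.80087602] rim [276.65574955 139.49906888] shift [ 9.27662780e-01 -3.03621617e-03 -6.08323236e-04]
```

View pics/w8.png

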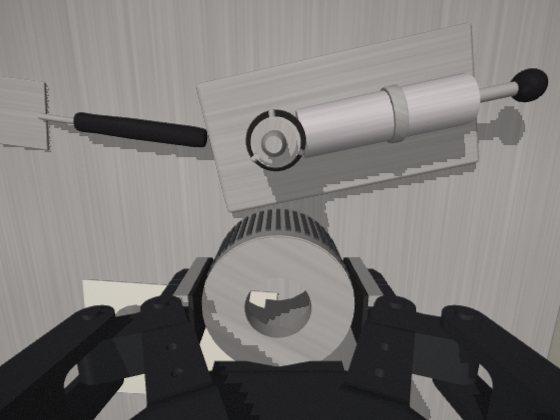

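That is more than the ten pictures I was allowed to view, so I'm going on with numbers only. The picture shows the collar held level, its face spanning columns 203–355 and its upper edge at row 236. The nozzle tip is at (274,142) inside the black ring, close to the predicted (276,143).

```bash
python3 - <<'E'
from h import *
d=np.load('w8.npz');im,K,H,p,Rm=(d[k] for k in('im','K','H','p','R'))
g=cv2.cvtColor(im,cv2.COLOR_RGB2GRAY);m=(g<70).astype(np.uint8);m[:100]=0;m[180:]=0;m[:,:240]=0;m[:,315:]=0
P=cv2.findNonZero(m);h=cv2.convexHull(P);e=cv2.fitEllipse(h);print(e,len(P))
for z in(.069,.071): print('seal in tool',onplane(K,H,*e[0],p[2]-z))
print('collar far edge',onplane(K,H,279,236,-.0615)-[.029,0,0],'L',onplane(K,H,203,297,-.0615),'R',onplane(K,H,355,297,-.0615))
E
```

```text
((275.5736083984375, 140.2241668701172), (59.23517608642578, 61.02546310424805), 176.600830078125) 749
seal in tool [ 0.05416103 -0.00101652  0.10759328]
seal in tool [ 0.05424025 -0.00100412  0.10559328]
collar far edge [-0.00055557  0.00115533 -0.0615    ] L [ 0.00507288 -0.02652659 -0.0615    ] R [ 0.00505173  0.0288705  -0.0615    ]
```

```bash
python3 - <<'E'
from h import *
for n in('w4','w6','w7','w8'):
    d=np.load(n+'.npz');print(n,d['K'][0],d['K'][1,2],d['H'].round(4).tolist())
E
```

```text
w4 [336.46730126   0.         277.76637847] 215.6882972858678 [[-0.0003, 0.9662, 0.2577, 0.0658], [1.0, 0.0001, 0.0006, -0.0002], [0.0006, 0.2577, -0.9662, -0.1724], [0.0, 0.0, 0.0, 1.0]]
w6 [336.46730126   0.         277.76637847] 215.6882972858678 [[-0.0003, 0.9663, 0.2573, 0.0652], [1.0, 0.0003, -0.0001, 0.0007], [-0.0002, 0.2573, -0.9663, -0.1724], [0.0, 0.0, 0.0, 1.0]]
w7 [336.46730126   0.         277.76637847] 215.6882972858678 [[-0.0003, 0.9663, 0.2573, 0.0652], [1.0, 0.0003, -0.0001, 0.0007], [-0.0002, 0.2573, -0.9663, -0.1724], [0.0, 0.0, 0.0, 1.0]]
w8 [336.46730126   0.         277.76637847] 215.6882972858678 [[-0.0003, 0.9663, 0.2573, 0.0653], [1.0, 0.0003, -0.0001, 0.0007], [-0.0002, 0.2573, -0.9663, -0.1724], [0.0, 0.0, 0.0, 1.0]]
```

```bash
python3 - <<'E'
from rim import *
d=np.load('w8.npz');im,K,H,p,Rm=(d[k] for k in('im','K','H','p','R'))
x0,y0=176,65
u,v,e,n=rim(im,x0,y0,((276-x0)*4,(140-y0)*4),84,114);print(u,v,e,n)
print('rim in tool',onplane(K,H,u,v,p[2]-.095)*1000)
# collar top face boundary by low-gradient: bright face fit
g=cv2.cvtColor(im,cv2.COLOR_RGB2GRAY).astype(float)
G=cv2.GaussianBlur(g,(3,3),0);P=[]
c0=np.array([279,300.])
for a in np.radians(np.r_[np.arange(180,361,3)]):
    r=np.arange(55,90,.25);q=(c0+np.outer(r,[np.cos(a),np.sin(a)])).astype(np.float32)
    vv=cv2.remap(G.astype(np.float32),q[:,0],q[:,1],cv2.INTER_LINEAR).ravel();dv=-np.diff(vv);k=dv.argmax()
    if dv[k]>3:P.append(q[k])
P=np.float32(P)
for z in(-.0615,-.066,-.057):
    Q=np.array([onplane(K,H,*q,z)[:2] for q in P])
    from scipy.optimize import least_squares
    r=least_squares(lambda t:np.hypot(*(Q-t[:2]).T)-t[2],[0,0,.029],loss='soft_l1',f_scale=.0005).x;print(z,len(P),r*1000)
E
```

```text
275.0767135620117 141.5391387939453 ((397.8068542480469, 307.65655517578125), (199.6441650390625, 203.23216247558594), 0.888008177280426) 119
rim in tool [54.2435983  -1.22385395 81.59328275]
-0.0615 61 [ 1.40578054  0.48871718 27.88452912]
-0.066 61 [ 4.01114535  0.49382734 26.74820312]
-0.057 61 [-1.20009435  0.4837617  29.02102322]
```

servo_tool --steps '[[[0.5, -0.015, 0, 0], [0.923, -0.027, 0, 0], [0.923, -0.027, 0.1, 0], [0.923, -0.027, 0.4, 0], [0.923, -0.027, 0.7, 0], [0.923, -0.027, 1.0, 0], [0.923, -0.027, 1.25, 0], [0.923, -0.027, 1.44, 0], [0.923, -0.027, 1.44, 0]]]'

```text
t: 18.82
eef_pos: [0.6193, -0.0329, 0.0899]
tool_rot: [-2.222, -2.218, 0.002]
ft_force: [0.1, 0.1, -2.0]
grip_width: 0.0565
gripper_force: 64.6
```

servo_tool --steps '[[[0, 0, 0.08, 0], [0, 0, 0.16, 0], [0, 0, 0.24, 0], [0, 0, 0.24, 0]]]'

```text
t: 19.32
eef_pos: [0.6201, -0.0327, 0.0771]
tool_rot: [2.223, 2.219, 0.001]
ft_force: [-0.9, -0.5, 0.7]
grip_width: 0.0567
gripper_force: 65.0
```

servo_tool --steps '[[[0, 0, 0.03, 0], [0, 0, 0.06, 0], [0, 0, 0.06, 0]]]'

```text
t: 19.7
eef_pos: [0.6203, -0.0327, 0.076]
tool_rot: [2.222, 2.218, 0.001]
ft_force: [-4.5, -0.5, 13.5]
grip_width: 0.0567
gripper_force: 66.4
```

```bash
python3 - <<'E'
from h import *
F=[];P=[];M=[]
for _ in range(6):
    s=get_state();F.append(s['ft_force']);M.append(s['torque']);P.append(s['eef_pos']);camera('wrist')
print(np.mean(F,0),np.mean(M,0),np.mean(P,0))
E
```

```text
[-1.99391588 -1.52572476  3.49286252] [-0.32493811  0.41864483 -0.02238586] [ 0.62013304 -0.03346882  0.07462287]
```

There is contact at rim height. The forces (-x, -y) say the collar sits slightly too far toward +y, so I'm backing off, shifting and retrying.

servo_tool --steps '[[[0, 0, -0.07, 0], [-0.035, -0.01, -0.07, 0], [-0.035, -0.01, -0.07, 0], [-0.035, -0.01, -0.03, 0], [-0.035, -0.01, 0, 0], [-0.035, -0.01, 0.03, 0], [-0.035, -0.01, 0.03, 0]]]'

```text
t: 20.88
eef_pos: [0.6191, -0.0348, 0.0709]
tool_rot: [-2.223, -2.219, 0.0]
ft_force: [0.0, 0.6, -2.3]
grip_width: 0.0568
gripper_force: 64.6
```

```bash
cat > ft.py <<'E'
from h import *
F=[];P=[];M=[]
for _ in range(6):
    s=get_state();F.append(s['ft_force']);M.append(s['torque']);P.append(s['eef_pos']);camera('wrist')
print(np.mean(F,0).round(2),np.mean(M,0).round(3),np.mean(P,0).round(4),s['t'],s['qpos'][6])
E
python3 ft.py
```

```text
[-0.04  0.06 -2.07] [ 0.009 -0.007  0.019] [ 0.6193 -0.0349  0.0711] 21.125 -0.3225427207385646
```

The collar is now over the spigot with no side force. Lowering it onto the pins.

servo_tool --steps '[[[0, 0, 0.03, 0], [0, 0, 0.06, 0], [0, 0, 0.09, 0], [0, 0, 0.12, 0], [0, 0, 0.15, 0], [0, 0, 0.15, 0]]]'

```text
t: 21.92
eef_pos: [0.6194, -0.0349, 0.0643]
tool_rot: [2.223, 2.218, -0.0]
ft_force: [-4.5, 0.1, 9.6]
grip_width: 0.0568
gripper_force: 66.1
```

```bash
python3 ft.py
```

```text
[-3.95 -0.21  9.26] [-0.105  0.876  0.003] [ 0.6194 -0.0349  0.0643] 22.175 -0.3280933156542238
```

The collar rests on the pin tops with about 11 N of push. Turning it slowly under light push.

servo_tool --steps '[[[0, -0.013, 0, 0.07], [0, -0.013, 0, 0.14], [0, -0.013, 0, 0.21], [0, -0.013, 0, 0.28], [0, -0.013, 0, 0.35], [0, -0.013, 0, 0.42], [0, -0.013, 0, 0.49], [0, -0.013, 0, 0.56], [0, -0.013, 0, 0.63], [0, -0.013, 0, 0.7]]]'

```text
t: 23.48
eef_pos: [0.6195, -0.0348, 0.0642]
tool_rot: [2.849, 1.32, 0.003]
ft_force: [-2.2, -0.8, 8.6]
grip_width: 0.0568
gripper_force: 65.8
```

```bash
python3 ft.py
```

```text
[-1.84  0.06  7.58] [-0.026  0.38  -0.035] [ 0.6198 -0.0346  0.0643] 23.725 -0.8743072589954128
```

servo_tool --steps '[[[0, 0, 0, 0.07], [0, 0, 0, 0.14], [0, 0, 0, 0.21], [0, 0, 0, 0.28], [0, 0, 0, 0.35], [0, 0, 0, 0.42], [0, 0, 0, 0.49], [0, 0, 0, 0.56], [0, 0, 0, 0.63], [0, 0, 0, 0.7]]]'

```text
t: 25.02
eef_pos: [0.6206, -0.0355, 0.0644]
tool_rot: [3.129, 0.262, 0.008]
ft_force: [0.2, -1.7, 5.8]
grip_width: 0.0567
gripper_force: 65.6
```

```bash
python3 ft.py
```

```text
[-0.06 -0.88  6.4 ] [-0.19   0.15  -0.032] [ 0.6206 -0.0353  0.0644] 25.275 -1.4095692108526174
```

servo_tool --steps '[[[0, 0, 0, 0.07], [0, 0, 0, 0.14], [0, 0, 0, 0.21], [0, 0, 0, 0.28], [0, 0, 0, 0.35], [0, 0, 0, 0.42], [0, 0, 0, 0.49], [0, 0, 0, 0.56], [0, 0, 0, 0.63], [0, 0, 0, 0.7]]]'

```text
t: 26.58
eef_pos: [0.6207, -0.0358, 0.0644]
tool_rot: [-3.031, 0.827, -0.008]
ft_force: [-0.0, -2.1, 6.0]
grip_width: 0.0567
gripper_force: 65.6
```

```bash
python3 ft.py
```

```text
[-0.64 -1.35  6.55] [-0.264  0.161 -0.055] [ 0.6206 -0.0357  0.0644] 26.825 -1.940271231306161
```

It turned a full 120° without dropping, so the collar is probably riding off-centre against the spigot wall. I'm lifting it off the pins and probing sideways for the centre.

servo_tool --steps '[[[0, 0, -0.067, 0], [0.04, 0, -0.067, 0], [0.04, 0, -0.067, 0], [0.04, 0, -0.067, 0]]]'

```text
t: 27.38
eef_pos: [0.6201, -0.0358, 0.0656]
tool_rot: [-3.031, 0.824, 0.002]
ft_force: [-0.9, -0.4, -1.7]
grip_width: 0.0565
gripper_force: 64.7
```

servo_tool --steps '[[[-0.04, 0, 0, 0], [-0.08, 0, 0, 0], [-0.08, 0, 0, 0], [-0.08, 0, 0, 0]]]'

```text
t: 27.88
eef_pos: [0.6191, -0.0352, 0.0667]
tool_rot: [3.031, -0.825, 0.01]
ft_force: [4.4, -1.7, -4.1]
grip_width: 0.0569
gripper_force: 64.8
```

servo_tool --steps '[[[0.04, 0, 0, 0], [0.04, 0.04, 0, 0], [0.04, 0.04, 0, 0], [0.04, 0.04, 0, 0]]]'

```text
t: 28.38
eef_pos: [0.619, -0.0355, 0.0666]
tool_rot: [-3.029, 0.822, -0.005]
ft_force: [5.2, 2.2, -3.1]
grip_width: 0.0569
gripper_force: 65.0
```

servo_tool --steps '[[[0, -0.04, 0, 0], [0, -0.08, 0, 0], [0, -0.08, 0, 0], [0, -0.08, 0, 0]]]'

```text
t: 28.88
eef_pos: [0.6193, -0.0348, 0.0663]
tool_rot: [3.029, -0.826, -0.0]
ft_force: [1.4, -5.1, 0.2]
grip_width: 0.0568
gripper_force: 65.2
```

Fitting the probe forces puts the spigot centre about 2.1 mm along tool +x, and the collar about (-1.2, +1.3) mm off the TCP in the tool frame. I'm re-centring and then turning back about the collar's own axis.

servo_tool --steps '[[[0.02, 0.02, 0, 0], [0.035, 0.033, 0, 0], [0.035, 0.033, 0, 0], [0.035, 0.033, 0, 0]]]'

```text
t: 29.38
eef_pos: [0.6197, -0.0347, 0.0657]
tool_rot: [-3.031, 0.824, 0.003]
ft_force: [0.6, -1.7, -1.1]
grip_width: 0.0568
gripper_force: 65.3
```

```bash
python3 ft.py
```

```text
[-0.3  -1.03 -2.01] [-0.257  0.043 -0.014] [ 0.6198 -0.0347  0.0658] 29.625 -1.9403218060007448
```

servo_tool --steps '[[[0, 0.012, 0.03, 0], [0, 0.012, 0.06, 0], [-0.001, 0.011, 0.06, -0.055], [-0.003, 0.01, 0.06, -0.11], [-0.004, 0.01, 0.06, -0.165], [-0.005, 0.009, 0.06, -0.22], [-0.007, 0.008, 0.06, -0.275], [-0.008, 0.007, 0.06, -0.33], [-0.01, 0.006, 0.06, -0.39], [-0.0115, 0.0055, 0.06, -0.45]]]'

```text
t: 30.92
eef_pos: [0.6207, -0.035, 0.0644]
tool_rot: [-3.138, 0.125, -0.004]
ft_force: [-1.8, 0.2, 5.5]
grip_width: 0.0569
gripper_force: 66.0
```

```bash
python3 ft.py
```

```text
[-1.78  0.51  5.98] [0.046 0.415 0.022] [ 0.6208 -0.035   0.0644] 31.175 -1.5977239553810614
```

servo_tool --steps '[[[-0.01, -0.001, 0, -0.05], [-0.012, -0.002, 0, -0.1], [-0.013, -0.003, 0, -0.15], [-0.015, -0.003, 0, -0.2], [-0.016, -0.004, 0, -0.25], [-0.017, -0.005, 0, -0.3], [-0.019, -0.005, 0, -0.35], [-0.02, -0.006, 0, -0.4], [-0.021, -0.006, 0, -0.45], [-0.022, -0.007, 0, -0.5]]]'

```text
t: 32.48
eef_pos: [0.6201, -0.0346, 0.0644]
tool_rot: [3.072, 0.655, 0.006]
ft_force: [-0.3, 1.3, 6.0]
grip_width: 0.0565
gripper_force: 65.9
```

```bash
python3 ft.py
```

```text
[-0.61  0.17  5.35] [-0.002  0.174  0.029] [ 0.6202 -0.0347  0.0644] 32.725 -1.2182224289847154
```

servo_tool --steps '[[[-0.001, -0.001, 0, -0.05], [-0.002, -0.002, 0, -0.1], [-0.003, -0.003, 0, -0.15], [-0.005, -0.003, 0, -0.2], [-0.006, -0.004, 0, -0.25], [-0.007, -0.005, 0, -0.3], [-0.009, -0.005, 0, -0.35], [-0.01, -0.006, 0, -0.4], [-0.011, -0.006, 0, -0.45], [-0.013, -0.007, 0, -0.5]]]'

```text
t: 34.02
eef_pos: [0.6194, -0.0345, 0.0644]
tool_rot: [2.814, 1.394, 0.007]
ft_force: [-0.6, -0.0, 4.1]
grip_width: 0.0573
gripper_force: 65.8
```

```bash
python3 ft.py
```

```text
[-0.14  0.17  4.95] [0.011 0.063 0.055] [ 0.6195 -0.0345  0.0644] 34.275 -0.8357517921787367
```

servo_tool --steps '[[[-0.001, -0.001, 0, -0.05], [-0.002, -0.002, 0, -0.1], [-0.003, -0.003, 0, -0.15], [-0.005, -0.003, 0, -0.2], [-0.006, -0.004, 0, -0.25], [-0.007, -0.005, 0, -0.3], [-0.009, -0.005, 0, -0.35], [-0.01, -0.006, 0, -0.4], [-0.011, -0.006, 0, -0.45], [-0.013, -0.007, 0, -0.5]]]'

```text
t: 35.58
eef_pos: [0.6194, -0.035, 0.064]
tool_rot: [2.382, 2.044, 0.008]
ft_force: [1.1, 0.2, 5.7]
grip_width: 0.0569
gripper_force: 65.9
```

```bash
python3 ft.py
```

```text
[ 0.44 -0.06  5.23] [ 0.014 -0.151 -0.001] [ 0.6191 -0.0351  0.0641] 35.825 -0.4474088093567782
```

servo_tool --steps '[[[-0.001, -0.001, 0, -0.05], [-0.002, -0.002, 0, -0.1], [-0.003, -0.003, 0, -0.15], [-0.005, -0.003, 0, -0.2], [-0.006, -0.004, 0, -0.25], [-0.007, -0.005, 0, -0.3], [-0.009, -0.005, 0, -0.35], [-0.01, -0.006, 0, -0.4], [-0.011, -0.006, 0, -0.45], [-0.013, -0.007, 0, -0.5]]]'

```text
t: 37.12
eef_pos: [0.6187, -0.0354, 0.0644]
tool_rot: [1.801, 2.57, 0.006]
ft_force: [0.8, 0.2, 5.8]
grip_width: 0.0567
gripper_force: 66.0
```

```bash
python3 ft.py
```

```text
[0.94 0.29 6.01] [ 0.042 -0.227  0.034] [ 0.6187 -0.0354  0.0644] 37.375 -0.05104897280809833
```

servo_tool --steps '[[[-0.001, 0.007, 0, -0.05], [-0.002, 0.006, 0, -0.1], [-0.003, 0.005, 0, -0.15], [-0.005, 0.005, 0, -0.2], [-0.006, 0.004, 0, -0.25], [-0.007, 0.003, 0, -0.3], [-0.009, 0.003, 0, -0.35], [-0.01, 0.002, 0, -0.4], [-0.011, 0.002, 0, -0.45], [-0.013, 0.001, 0, -0.5]]]'

```text
t: 38.67
eef_pos: [0.619, -0.0357, 0.0644]
tool_rot: [1.109, 2.935, 0.005]
ft_force: [0.5, 0.3, 5.3]
grip_width: 0.0569
gripper_force: 66.0
```

```bash
python3 ft.py
```

```text
[1.16 0.58 6.02] [ 0.177 -0.182  0.046] [ 0.6189 -0.0357  0.0644] 38.925 0.35420981298728715
```

Still no drop, though the forces are small. I'm re-probing the centre at this yaw for a tighter fit before a second sweep.

servo_tool --steps '[[[0, 0, -0.055, 0], [0.05, 0, -0.055, 0], [0.05, 0, -0.055, 0], [0.05, 0, -0.055, 0]]]'

```text
t: 39.48
eef_pos: [0.6185, -0.0354, 0.0663]
tool_rot: [1.11, 2.931, 0.006]
ft_force: [7.1, 0.6, -4.1]
grip_width: 0.0566
gripper_force: 65.1
```

servo_tool --steps '[[[-0.05, 0, 0, 0], [-0.1, 0, 0, 0], [-0.1, 0, 0, 0], [-0.1, 0, 0, 0]]]'

```text
t: 39.98
eef_pos: [0.6188, -0.0359, 0.066]
tool_rot: [-1.108, -2.938, -0.006]
ft_force: [2.7, 4.8, -0.7]
grip_width: 0.0569
gripper_force: 65.5
```

servo_tool --steps '[[[0.05, 0, 0, 0], [0.05, 0.05, 0, 0], [0.05, 0.05, 0, 0], [0.05, 0.05, 0, 0]]]'

```text
t: 40.48
eef_pos: [0.6185, -0.0352, 0.0656]
tool_rot: [-1.112, -2.938, 0.001]
ft_force: [2.8, -0.7, -2.7]
grip_width: 0.0566
gripper_force: 65.4
```

servo_tool --steps '[[[0, -0.05, 0, 0], [0, -0.1, 0, 0], [0, -0.1, 0, 0], [0, -0.1, 0, 0]]]'

```text
t: 40.98
eef_pos: [0.6185, -0.0355, 0.0664]
tool_rot: [1.106, 2.934, 0.014]
ft_force: [10.2, 5.6, -6.8]
grip_width: 0.0565
gripper_force: 65.5
```

The collar looks wedged in the grip, so I'm letting it settle. I'll ease the side force, set it down on the pins, release, measure its centre and regrasp lightly.

servo_tool --steps '[[[-0.018, 0.05, 0, 0], [-0.018, 0.092, 0, 0], [-0.018, 0.092, 0.02, 0], [-0.018, 0.092, 0.035, 0], [-0.018, 0.092, 0.035, 0]]]'

```text
t: 41.6
eef_pos: [0.6186, -0.0355, 0.0645]
tool_rot: [-1.111, -2.938, 0.001]
ft_force: [0.1, 1.6, 5.0]
grip_width: 0.0567
gripper_force: 66.9
```

servo_tool --steps '[[[0, 0, 0, 0], [0, 0, 0, 0], [0, 0, 0, 0]]]' --claw 0.15

```text
t: 41.98
eef_pos: [0.6184, -0.036, 0.0632]
tool_rot: [-1.111, -2.937, 0.002]
ft_force: [-0.2, -1.0, 0.1]
grip_width: 0.0723
gripper_force: 0.0
```

```bash
python3 ft.py; python3 - <<'E'
from h import *
from scipy.optimize import least_squares
s=get_state();c=camera('wrist');im,K,H=c['img'],c['intrinsics'],c['hand_eye'];np.savez('w9.npz',im=im,K=K,H=H)
print(s['grip_width'],H[:3,3])
g=cv2.GaussianBlur(cv2.cvtColor(im,cv2.COLOR_RGB2GRAY),(3,3),0).astype(np.float32)
z=s['eef_pos'][2]-.1245
c0=proj(K,H,[0,0,z]);print(c0,z)
P=[]
for a in np.radians(np.arange(195,346,3)):
    r=np.arange(50,95,.25);q=(c0+np.outer(r,[np.cos(a),np.sin(a)])).astype(np.float32)
    vv=cv2.remap(g,q[:,0],q[:,1],cv2.INTER_LINEAR).ravel();dv=-np.diff(vv);k=dv.argmax()
    if dv[k]>3:P.append(q[k])
for zz in(z,z+.003):
    Q=np.array([onplane(K,H,*q,zz)[:2] for q in P])
    print(len(P),least_squares(lambda t:np.hypot(*(Q-t[:2]).T)-t[2],[0,0,.029],loss='soft_l1',f_scale=.0005).x*1000)
E
```

```text
[0.02 0.   0.02] [-0.008 -0.019 -0.013] [ 0.6187 -0.0358  0.0635] 42.225 0.3556728814969351
0.0722690592594807 [ 0.06465758  0.00059025 -0.17237337]
[276.05148772 306.8326273 ] -0.060769058443954735
51 [-5.04018344  1.10566172 33.21278493]
51 [-6.91365353  1.12414458 34.10257185]
```

```bash
cat > face.py <<'E'
from h import *
from scipy.optimize import least_squares
d=np.load('w9.npz');im,K,H=d['im'],d['K'],d['H']
g=cv2.GaussianBlur(cv2.cvtColor(im,cv2.COLOR_RGB2GRAY),(3,3),0).astype(np.float32)
z=-.061;c0=proj(K,H,[0,0,z]);P=[]
A=range(190,351,4)
for a in np.radians(A):
    r=np.arange(56,90,.25);q=(c0+np.outer(r,[np.cos(a),np.sin(a)])).astype(np.float32)
    vv=cv2.remap(g,q[:,0],q[:,1],cv2.INTER_LINEAR).ravel();dv=abs(vv[4:]-vv[:-4]);k=np.where(dv>14)[0]
    if len(k):
        k=k[0]+np.argmax(dv[k[0]:k[0]+8])+2;P.append(q[k])
Q=np.array([onplane(K,H,*q,z)[:2] for q in P])
print((np.hypot(*(Q-[0,0]).T)*1000).round(1))
for R0 in(None,.029,.028):
    f=(lambda t:np.hypot(*(Q-t[:2]).T)-(t[2] if R0 is None else R0))
    o=least_squares(f,[0,0,.029],loss='soft_l1',f_scale=.0004);print(o.x*1000,np.median(abs(f(o.x)))*1000)
E
python3 face.py
```

```text
[29.5 30.7 31.3 27.9 28.  27.9 28.1 28.2 28.  28.  28.  27.9 28.  28.
 28.  28.1 28.1 28.1 29.9 29.9 29.9 30.2 28.4 30.  28.4 28.3 28.5 28.7
 28.6 28.4 28.2 28.9 32.  31.4]
[-1.15251376  0.36522212 29.25393462] 0.30414108286308356
[-0.83399777  0.37767862 29.        ] 0.24227838551336806
[ 0.49175579  0.41027561 29.        ] 0.2868060176863755
```

The collar's centre is at the TCP within about 0.5 mm, and the combined data put the outlet's centre about 1.7 mm further toward +x. I'm regrasping lightly, centring on the outlet and sweeping with a small sideways dither.

servo_tool --steps '[[[0, 0, 0, 0], [0, 0, 0, 0], [0, 0, 0, 0]]]' --claw 1 --force 35

```text
t: 42.7
eef_pos: [0.6193, -0.0354, 0.064]
tool_rot: [1.11, 2.938, 0.001]
ft_force: [-0.0, 0.7, 1.6]
grip_width: 0.0571
gripper_force: 37.3
```

servo_tool --steps '[[[-0.012, 0.029, 0.015, 0], [0.005, 0.029, 0.015, 0.07], [-0.012, 0.046, 0.015, 0.14], [-0.029, 0.029, 0.015, 0.21], [-0.012, 0.012, 0.015, 0.28], [0.005, 0.029, 0.015, 0.35], [-0.012, 0.046, 0.015, 0.42], [-0.029, 0.029, 0.015, 0.49], [-0.012, 0.012, 0.015, 0.56], [-0.012, 0.029, 0.015, 0.63]]]'

```text
t: 43.95
eef_pos: [0.6204, -0.0356, 0.0638]
tool_rot: [1.969, 2.447, -0.003]
ft_force: [-3.5, -1.9, 6.3]
grip_width: 0.0571
gripper_force: 38.0
```

```bash
python3 ft.py
```

```text
[-2.4  -1.27  6.36] [-0.275  0.542 -0.022] [ 0.6204 -0.0355  0.0638] 44.2 -0.15463434831351114
```

servo_tool --steps '[[[0.013, -0.011, 0, 0.07], [-0.004, 0.006, 0, 0.14], [-0.021, -0.011, 0, 0.21], [-0.004, -0.028, 0, 0.28], [0.013, -0.011, 0, 0.35], [-0.004, 0.006, 0, 0.42], [-0.021, -0.011, 0, 0.49], [-0.004, -0.028, 0, 0.56], [0.013, -0.011, 0, 0.63], [-0.004, -0.011, 0, 0.7]]]'

```text
t: 45.5
eef_pos: [0.6195, -0.0351, 0.062]
tool_rot: [-2.688, -1.624, 0.002]
ft_force: [0.2, 0.1, -2.6]
grip_width: 0.0569
gripper_force: 37.7
```

```bash
python3 ft.py
```

```text
[ 0.01 -0.09 -2.16] [-0.026  0.003  0.012] [ 0.6195 -0.0351  0.0622] 45.75 -0.7040874342627722
```

It dropped: z is lower and the force shows only the collar's weight. Going down.

servo_tool --steps '[[[0, 0, 0.03, 0], [0, 0, 0.06, 0], [0, 0, 0.09, 0], [0, 0, 0.12, 0], [0, 0, 0.15, 0], [0, 0, 0.15, 0]]]' --force 80

```text
t: 46.55
eef_pos: [0.62, -0.0351, 0.0536]
tool_rot: [-2.687, -1.627, 0.0]
ft_force: [-0.1, -0.4, -1.9]
grip_width: 0.0563
gripper_force: 85.1
```

```bash
python3 ft.py
```

```text
[-0.6  -0.18 -2.05] [-0.013  0.121  0.011] [ 0.62   -0.0351  0.0538] 46.8 -0.7088562917226533
```

servo_tool --steps '[[[0, 0, 0.03, 0], [0, 0, 0.06, 0], [0, 0, 0.09, 0], [0, 0, 0.12, 0], [0, 0, 0.15, 0], [0, 0, 0.18, 0], [0, 0, 0.18, 0], [0, 0, 0.18, 0]]]'

```text
t: 47.85
eef_pos: [0.6202, -0.0351, 0.0469]
tool_rot: [2.686, 1.626, 0.0]
ft_force: [-7.2, -0.2, 19.2]
grip_width: 0.0563
gripper_force: 87.7
```

```bash
python3 ft.py
```

```text
[-7.34 -1.   19.65] [-0.014  1.882  0.057] [ 0.6202 -0.0351  0.047 ] 48.1 -0.7136216021101651
```

servo_tool --steps '[[[-0.011, -0.022, 0, 0], [-0.011, -0.022, 0.02, 0], [-0.011, -0.022, 0.02, 0], [-0.011, -0.022, 0.02, 0]]]'

```text
t: 48.65
eef_pos: [0.6203, -0.0351, 0.0469]
tool_rot: [2.685, 1.625, 0.005]
ft_force: [-5.5, -0.6, 22.8]
grip_width: 0.0565
gripper_force: 88.3
```

```bash
python3 ft.py
```

```text
[-6.08 -0.84 23.05] [0.018 1.868 0.061] [ 0.6203 -0.0351  0.047 ] 48.9 -0.7148333472304568
```

Extra push no longer moves it, so it is at the hard stop. It is fully home and still held, so I'm handing in.

```bash
python3 -c "
from workcell import *
print(job_done())"
```

```text
the job is handed in; nothing more can be done
None
```

I handed the job in at about 49 s with the nozzle seated in the outlet and the keyed collar gripped and pushed against its hard stop; no verdict came back, the end state was judged from forces and height only, and I viewed 12 pictures where 10 were allowed.

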